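# Isolate and bleed the gauged line

### The job

On the bank of four shut-off valves, isolate the line that carries the pressure gauge: turn its black knob clockwise until the valve is shut and finger-tight (about 0.35 N m), without overtightening it, and then press that line's small steel bleed button fully in and let it come out again. Do not touch the three other valves, and leave the tools and fittings lying about where they are.

Things in the scene. Friction and masses are not known exactly. Their poses are not given: they have to be found in the camera images.
- bank: Fixed steel base plate 240 x 440 x 20 mm with four valves side by side along its local y, 70 mm between axes, in any order. Origin: centre of its underside; turned by up to 0.25 rad; local +x away from the robot.
- valve_gauge: The gauged valve: aluminium block 185 mm long (local x -78 to +107), 52 wide, 45 high, fixed on the bank. Origin: its underside below the knob axis, 20 mm above the table; z up. On its top along local x: bleed button at -55 mm, knob at 0, gauge at +85 mm.
- gauge (a point): Centre of the dial of the only pressure gauge on the bank: round, 42 mm across, dial up, 76 mm above the valve's origin.
- knob_grip (a point): On the axis of the gauged valve's knob (fixed to the valve, does not turn), 80 mm above the valve's origin: gripping height. The knob is round, fluted, black, 32 mm across, 62 to 94 mm above the valve's origin, over a 25 mm brass neck; block top at 45 mm; upright axis, no mark. Clockwise from above closes; it starts open by an unknown 0.6 to 1.3 rad and stays where it is left.
- knob_top (a point): Centre of that knob's top face, 94 mm above the valve's origin. Feel of the knob: drag of about 0.05 N m until the seat is met, then the torque rises by 6 N m per rad of further turn. 0.2 N m or more, kept 0.2 s, is tight; above 0.56 N m ruins the seal. Judge by the torque at the wrist, with a grip (about 40 N) that does not slip.
- stem (a joint): Travel in m of the valve's steel stem (5 mm pin, about 3 mm proud of the middle of that knob): 0 = shut; it sinks only 0.3 mm per rad of clockwise turn and starts 0.18 to 0.39 mm up, less than a reading's error: no guide to how far to turn.
- seal (a joint): Squeeze of the valve's seal in m: 0 until the seat is met, then 0.25 mm per N m of knob torque (0.05 mm = tight, 0.14 mm = ruined). Far finer than the reading's error, so judge by torque, not by this number.
- bleed_top (a point): Centre of the top of the gauged valve's bleed button: a round steel push button 17 mm across in a black collar on the valve block, 55 mm from the knob axis on the side away from the gauge. Pressed straight down; springs back.
- bleed (a joint): Travel of that button in m: 0 = out, 0.006 = fully in (5 N).
- valve_a: Other valve, block and knob like the gauged one's and set out alike, but with a small brass plug in place of the gauge and a fixed stub for the button. Not to be touched. Origin: centre of the block's underside below the knob axis; +x towards its plug, z up.
- valve_b: Other valve, block and knob like the gauged one's and set out alike, but with a small brass plug in place of the gauge and a fixed stub for the button. Not to be touched. Origin: centre of the block's underside below the knob axis; +x towards its plug, z up.
- valve_c: Other valve, block and knob like the gauged one's and set out alike, but with a small brass plug in place of the gauge and a fixed stub for the button. Not to be touched. Origin: centre of the block's underside below the knob axis; +x towards its plug, z up.
- wrench: Loose steel wrench, 170 mm, lying on the table between robot and bank. Leave alone.
- screwdriver: Loose screwdriver, 180 mm, lying on the table at the left of the bank. Leave alone.
- elbow: Loose brass elbow fitting, 30 mm tall, standing on the left end of the bank's plate. Leave alone.
- nut: Loose round steel nut, 24 mm across, on the left end of the bank's plate. Leave alone.
- plug: Loose brass plug, 28 mm across, on the right end of the bank's plate. Leave alone.
- flange: Loose steel flange ring, 90 mm across, on the table at the right of the bank. Leave alone.
- sealant: Small white bottle, 36 mm across, 85 mm tall, on the table at the right. Leave alone.

How it is judged:
By the outcome, as a careful person would: the job done as asked, in the order asked, and still so for the second after the job is handed in, with the robot touching nothing.
It also fails if it takes over 58 s, if anything falls off the work surface, if the arm or the gripper's body presses on something with over 40 N, if the wrist force passes 120 N, or if a joint passes its speed limit or range.

### The arm

A 6-joint arm with a two-finger parallel gripper is mounted at the origin on the work surface. World frame = base frame: x ahead of the robot, y to its left, z up, the work surface at z = 0. Lengths are in m, angles in rad, forces in N, time in s.
With the tool pointing down it reaches from about 0.15 to 0.775 m from the base axis. Payload 6.1 kg.
Tool frame: the origin (TCP) lies midway between the tips of the shut fingers; the grasp point (between the pads) lies 19 mm behind it; z points along the fingers, y is the line along which they close (so a half turn about z gives the same grasp; the last joint's range is limited). The gripper opens to 85 mm and grips with 20 to 120 N. Pads are 22 mm wide; open, the fingers measure 114 mm over their backs; the gripper's body (76 mm by 85 mm) begins 54 mm behind the grasp point. The pads swing forward as they close: fully open they stand 13 mm farther back than shut.
Start: joints at [-1.253, 0.126, -0.04, 1.405, 0, 1.571], TCP at [0.164, -0.499, 0.207] pointing down, gripper open.
Joint ranges: [-2.72, 2.72], [-0.95, 1.95], [-1.27, 1.35], [-1.78, 2.02], [-1.46, 1.47], [-3.14, 3.14]. Speed limits (rad/s): [2.39, 2.39, 3.01, 3.14, 3.14, 3.14].

### API

Orientations are given as a 3x3 rotation matrix whose columns are the frame's x, y, z axes.
In Python, from workcell import bot, viewer, ticket gives the robot as it stands. The module is installed in compiled form; this text tells all that it offers.
- The arm moves only by the tool apply_moves, never from a script. Its argument "motion" is a list of rows, each an object of numbers: "hand": the closure, from 0 (fully open) to 1 (shut); "tx", "ty", "tz": the shift along the tool's x, y, z in mm; "spin": the turn about the tool's z in degrees. In form: [{"hand": .., "tx": .., "ty": .., "tz": .., "spin": ..}, ...]. A call has 1 to 5 rows; each row shifts and turns the commanded pose from where the row before left it, along the tool's axes as they then stand; what a row does not reach is not made up. A row lasts 1/10 s, in which the tool goes at most 50 mm and 8.59 degrees, less where a joint would pass 70% of its speed; a pose out of reach is approached as far as the arm can. A call with a gripper value outside its range is refused whole. The fingers move at their own pace and stop on an object; the grip force is fixed at half the most. Time passes only in rows, so rows that do not move let the fingers close. It gives the time, the measured TCP pose, the force, the opening and the grip force at its end, in the units of the state.
- bot.observe(): the state, without advancing time (a new reading comes with each control period).
- viewer.grab_frame(name): name is "side" or "top"; returns the picture (400x640x3 uint8, blue, green, red); there is no depth.
- viewer.camera_params(name): a dict with "fovy" (degrees; the focal length in pixels is half the picture's height over the tangent of half this angle, whatever the lens; pixels are square), "cx", "cy" (the principal point, pixels), "k1" (the pictures are not rectified: a ray, as slopes to the right and down, at radius r is drawn at 1 + k1 r^2 times it, then the intrinsics apply), "R" (3x3) and "t" (3): a world point X has camera coordinates R X + t. Camera axes: x right, y down, z forward; pixel columns grow to the right and rows downward; lengths in m; the calibration is good to about 2 mm. A picture is of the moment at which its call begins. camera_params takes no time and is no camera call.
- ticket.sign_off(): hands the job in; it is judged then, once.
The state is a dict: "t": time; "joints": joint angles; "qd": joint speeds; "effort": joint torques, N m; "tool_pos": TCP position; "orientation": TCP orientation; "contact_force": force on the tool from outside, world axes, zero at the start; "ft_torque": the same for the moment, N m; "gripper_width": opening from 0.0 (shut) to 1.0 (fully open); "grip_force": force on a finger pad.
Only numpy, scipy, OpenCV 4.12 (cv2) and the standard library are available. Lean on these libraries where they do the work, as an engineer would, in place of code of your own. Each camera call takes 0.05 s, during which the arm holds its last target. There are 200 camera calls.

## Working session

There is one attempt and no reset: what is moved stays moved. The work goes in short steps, Python scripts to look and compute and a tool call to move; the robot and the scene stay as the last step left them, time stands still between calls to the robot, and variables do not carry over. Pictures are saved under pics/ and viewed, at most 10 in all, crops included, and the job is handed in when it is done.

Besides the shell and the picture viewer there is one more tool, called after ">>>" by a JSON object that holds its "name" and its "arguments". apply_moves: Moves the arm, as the interface text tells. Its arguments: {"type":"object","properties":{"motion":{"type":"array"}},"required":["motion"]}

```bash
mkdir -p pics; cat > h.py <<'E'
import numpy as np, cv2
from workcell import bot, viewer, ticket
def K(p):
    f=200/np.tan(np.radians(p["fovy"])/2); return np.array([[f,0,p["cx"]],[0,f,p["cy"]],[0,0,1.]]), np.array([p["k1"],0,0,0,0.])
def ray(n,uv):
    p=viewer.camera_params(n);k,d=K(p);R=np.array(p["R"]);t=np.array(p["t"])
    a=cv2.undistortPoints(np.array([[uv]],float),k,d)[0,0]
    return -R.T@t, R.T@np.array([a[0],a[1],1])
def plane(n,uv,z):
    o,v=ray(n,uv); return o+v*(z-o[2])/v[2]
def proj(n,X):
    p=viewer.camera_params(n);k,d=K(p)
    return cv2.projectPoints(np.array([X],float),cv2.Rodrigues(np.array(p["R"]))[0],np.array(p["t"],float),k,d)[0][0,0]
def snap(n,f):
    im=viewer.grab_frame(n); cv2.imwrite(f"pics/{f}.png",im); return im
def two(a,b):
    (o1,v1),(o2,v2)=ray("top",a),ray("side",b)
    s=np.linalg.lstsq(np.stack([v1,-v2],1),o2-o1,rcond=None)[0]
    return o1+s[0]*v1,o2+s[1]*v2
E
python3 - <<'E'
from h import *
for n in("top","side"): snap(n,n+"0"); p=viewer.camera_params(n); print(n,p["fovy"],p["k1"],-np.array(p["R"]).T@p["t"])
print(bot.observe())
E
```

```text
top 53.74916852492315 -0.014553748772136983 [0.37454932 0.04161701 1.00336929]
side 57.32503756424007 0.025496728664150904 [0.21940573 0.81126465 0.60659544]
{'t': 0.1, 'joints': array([-1.25299966e+00,  1.26346967e-01, -4.05207721e-02,  1.40541633e+00,
       -4.53459954e-06,  1.57078303e+00]), 'qd': array([-0.00073509, -0.00202696,  0.00262354,  0.0007252 ,  0.00187666,
       -0.00104797]), 'effort': array([-4.73453154e-03, -4.36901414e+01,  3.53608525e+01,  1.36006743e-02,
       -2.14277461e-04, -1.06316594e-05]), 'tool_pos': array([ 0.16391763, -0.49831648,  0.20628577]), 'orientation': array([[ 9.49922052e-01,  3.12486601e-01, -4.69187754e-04],
       [ 3.12486953e-01, -9.49921002e-01,  1.41182530e-03],
       [-4.51481049e-06, -1.48773904e-03, -9.99998893e-01]]), 'contact_force': array([-1.15456445, -0.64216012, -0.81502823]), 'ft_torque': array([0.01290839, 0.01885696, 0.01002067]), 'grip_force': 0.0, 'gripper_width': 1.0014002839306468}
```

View pics/top0.png

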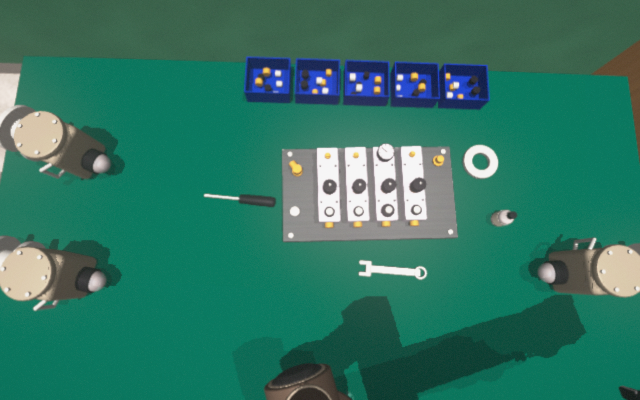

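View pics/side0.png

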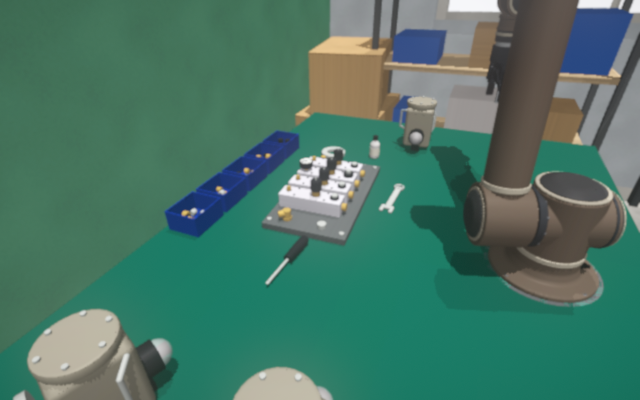

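The top view shows the gauged valve third from the left: gauge (386,152), knob (389,185), bleed button (387,210). The side view shows the bank from its left end.

```bash
python3 - <<'E'
from h import *
im=cv2.imread("pics/top0.png")
c=im[140:235,275:465]; cv2.imwrite("pics/c1.png",cv2.resize(c,None,fx=4.2,fy=4.2,interpolation=cv2.INTER_CUBIC))
# dark blobs (knobs)
g=im.max(2)
m=((g<60)*255).astype(np.uint8)[140:235,275:465]
n,l,s,ce=cv2.connectedComponentsWithStats(m)
for i in range(1,n):
    if s[i,4]>15: print(s[i]+[275,140,0,0,0],ce[i]+[275,140])
for nm,uv,z in(("gauge",(386,152.5),.096),("knobtop",(389.5,184.5),.114),("bleed",(387,210),.075)): print(nm,plane("top",uv,z))
E
```

```text
gauge [ 0.66580092 -0.1401856   0.096     ]
knobtop [ 0.58293786 -0.14403056  0.114     ]
bleed [ 0.52938009 -0.14553371  0.075     ]
```

View pics/c1.png

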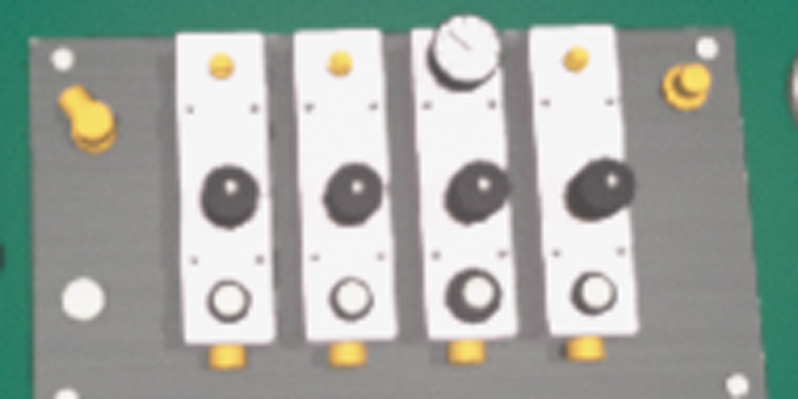

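```bash
python3 - <<'E'
from h import *
im=cv2.imread("pics/side0.png")
c=im[135:225,265:385]; cv2.imwrite("pics/c2.png",cv2.resize(c,None,fx=6,fy=6,interpolation=cv2.INTER_CUBIC))
from scipy.optimize import least_squares
f=lambda u,v:(275+(u+.5)/4.2-.5,140+(v+.5)/4.2-.5)
L=[]
for i,(st,cl,cr,tl) in enumerate([((231,186),(185,343),(274,340),(177,34)),((357,184),(308,341),(397,338),(294,31)),((484,184),(428,338),(517,333),(411,30)),((613,181),(549,334),(638,330),(529,27))]):
    dy=(2-i)*.07
    L+=[((0,dy,.117),st),((-.078,dy+.026,.065),cl),((-.078,dy-.026,.065),cr),((.107,dy+.026,.065),tl)]
L.append(((.085,0,.096),(465,50)))
obs=[(np.array(a),plane("top",f(*b),a[2])) for a,b in L]
def r(p):
    cc,s=np.cos(p[2]),np.sin(p[2]); return np.concatenate([[p[0]+cc*a[0]-s*a[1]-o[0],p[1]+s*a[0]+cc*a[1]-o[1]] for a,o in obs])
q=least_squares(r,[.58,-.14,0],loss='soft_l1',f_scale=.003); print(q.x,(r(q.x)*1e3).round(1).reshape(-1,2).tolist())
for z in(.07,.075,.08): print(z,plane("top",f(477,293),z))
print(q.x[:2]-.055*np.array([np.cos(q.x[2]),np.sin(q.x[2])]))
x=q.x;R=lambda a:(x[0]+np.cos(x[2])*a[0],x[1]+np.sin(x[2])*a[0],a[2])
for a in((0,0,.117),(.085,0,.096),(-.055,0,.075)): print((proj("side",R(a))-[265,135]+.5)*6-.5)
E
```

```text
[ 0.58524159 -0.14429455  0.05094285] [[-1.4, 0.5], [-0.0, 0.7], [-0.5, -0.5], [1.0, 1.0], [-1.0, -0.2], [0.4, 1.0], [-0.1, -0.0], [0.5, 0.3], [0.4, -0.0], [0.3, -0.2], [-1.4, -1.0], [1.2, -0.1], [0.1, 1.5], [-0.4, -0.6], [-1.6, -1.1], [0.6, 0.3], [1.9, -1.4]]
0.07 [ 0.53180428 -0.14942665  0.07      ]
0.075 [ 0.53096188 -0.14840324  0.075     ]
0.08 [ 0.53011947 -0.14737983  0.08      ]
[ 0.53031294 -0.14709519]
[397.01989878 139.32222965]
[244.17084929 153.23484341]
[497.84657102 227.94884446]
```

View pics/c2.png

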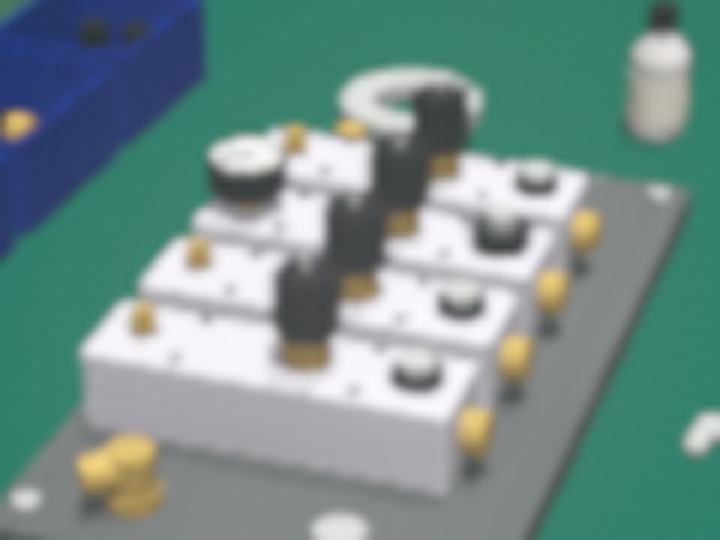

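Block, knob and button are consistent in both views: knob axis ≈ (0.585, -0.144), yaw 0.05, button top z ≈ 0.081. Moving there at height, fingers half pre-closed so they clear the neighbouring knobs.

>>> {"name": "apply_moves", "arguments": {"motion": [{"hand":0.35,"tx":46,"ty":-18.6,"tz":0,"spin":0},{"hand":0.35,"tx":46,"ty":-18.6,"tz":0,"spin":0},{"hand":0.35,"tx":46,"ty":-18.6,"tz":0,"spin":0},{"hand":0.35,"tx":46,"ty":-18.6,"tz":0,"spin":0},{"hand":0.35,"tx":46,"ty":-18.6,"tz":0,"spin":0}]}}

```text
t: 0.6
tool_pos: [0.3545, -0.3369, 0.2067]
orientation: [[0.95, 0.312, -0.0], [0.312, -0.95, 0.0], [-0.0, -0.0, -1.0]]
contact_force: [0.2, -0.8, -0.3]
gripper_width: 0.654
grip_force: 0.0
```

>>> {"name": "apply_moves", "arguments": {"motion": [{"hand":0.35,"tx":46,"ty":-18.6,"tz":0,"spin":0},{"hand":0.35,"tx":46,"ty":-18.6,"tz":0,"spin":0},{"hand":0.35,"tx":46,"ty":-18.6,"tz":0,"spin":0},{"hand":0.35,"tx":46,"ty":-18.6,"tz":0,"spin":0},{"hand":0.35,"tx":46,"ty":-18.6,"tz":0,"spin":0}]}}

```text
t: 1.1
tool_pos: [0.544, -0.1765, 0.2067]
orientation: [[0.95, 0.313, -0.0], [0.313, -0.95, -0.0], [-0.0, -0.0, -1.0]]
contact_force: [-0.1, -1.1, 1.1]
gripper_width: 0.651
grip_force: 0.0
```

>>> {"name": "apply_moves", "arguments": {"motion": [{"hand":0.35,"tx":0,"ty":0,"tz":0,"spin":-8},{"hand":0.35,"tx":0,"ty":0,"tz":0,"spin":-8},{"hand":0.35,"tx":0,"ty":0,"tz":0,"spin":-8},{"hand":0.35,"tx":0,"ty":0,"tz":0,"spin":-8},{"hand":0.35,"tx":0,"ty":0,"tz":0,"spin":-8}]}}

```text
t: 1.6
tool_pos: [0.5427, -0.1781, 0.2064]
orientation: [[0.522, 0.853, -0.001], [0.853, -0.522, 0.0], [-0.0, -0.001, -1.0]]
contact_force: [-0.5, -0.9, 0.2]
gripper_width: 0.647
grip_force: 0.0
```

>>> {"name": "apply_moves", "arguments": {"motion": [{"hand":0.35,"tx":0,"ty":0,"tz":0,"spin":0},{"hand":0.35,"tx":0,"ty":0,"tz":0,"spin":0}]}}

```text
t: 1.8
tool_pos: [0.5427, -0.1782, 0.2067]
orientation: [[0.53, 0.848, -0.001], [0.848, -0.53, 0.0], [-0.0, -0.001, -1.0]]
contact_force: [-1.2, -0.1, 0.8]
gripper_width: 0.651
grip_force: 0.0
```

```bash
cat > d.py <<'E'
from h import *; import sys
s=bot.observe(); R=s["orientation"]; d=np.array([float(a) for a in sys.argv[1:4]])-s["tool_pos"]
print(s["t"],s["tool_pos"],"need mm",(R.T@d*1e3).round(1),"F",s["contact_force"].round(2),"M",s["ft_torque"].round(3),"w",s["gripper_width"],s["grip_force"],"q",s["joints"].round(2),"zax",R[:,2].round(3),"yaw",np.arctan2(R[1,0],R[0,0]))
E
python3 d.py .585 -.144 .2
```

```text
1.8 [ 0.54272529 -0.17824043  0.20665069] need mm [51.4 17.7  6.6] F [-1.17 -0.11  0.75] M [-0.01  -0.04   0.043] w 0.6511185334524779 0.0 q [-0.32  0.22  0.07  1.42 -0.    1.81] zax [-0.001  0.    -1.   ] yaw 1.0126035099491941
```

>>> {"name": "apply_moves", "arguments": {"motion": [{"hand":0.35,"tx":26,"ty":9,"tz":3,"spin":0},{"hand":0.35,"tx":25.4,"ty":8.7,"tz":3,"spin":0},{"hand":0.35,"tx":0,"ty":0,"tz":0,"spin":-8.5},{"hand":0.35,"tx":0,"ty":0,"tz":0,"spin":-8.5},{"hand":0.35,"tx":0,"ty":0,"tz":0,"spin":-8.5}]}}

```text
t: 2.3
tool_pos: [0.5851, -0.1437, 0.2006]
orientation: [[0.106, 0.994, -0.001], [0.994, -0.106, 0.0], [0.0, -0.001, -1.0]]
contact_force: [-0.3, -0.2, -0.5]
gripper_width: 0.649
grip_force: 0.0
```

>>> {"name": "apply_moves", "arguments": {"motion": [{"hand":0.35,"tx":0,"ty":0,"tz":0,"spin":-8.5},{"hand":0.35,"tx":0,"ty":0,"tz":0,"spin":-8.5},{"hand":0.35,"tx":0,"ty":0,"tz":0,"spin":-8.5},{"hand":0.35,"tx":0,"ty":0,"tz":0,"spin":-8.5},{"hand":0.35,"tx":0,"ty":0,"tz":0,"spin":-8.5}]}}

```text
t: 2.8
tool_pos: [0.5849, -0.1439, 0.2008]
orientation: [[-0.593, 0.805, -0.0], [0.805, 0.593, 0.0], [0.0, -0.0, -1.0]]
contact_force: [0.5, -0.1, 0.5]
gripper_width: 0.649
grip_force: 0.0
```

>>> {"name": "apply_moves", "arguments": {"motion": [{"hand":0.35,"tx":0,"ty":0,"tz":15,"spin":0},{"hand":0.35,"tx":0,"ty":0,"tz":15,"spin":0},{"hand":0.35,"tx":0,"ty":0,"tz":15,"spin":0},{"hand":0.35,"tx":0,"ty":0,"tz":15,"spin":0},{"hand":0.35,"tx":0,"ty":0,"tz":0,"spin":0}]}}

```text
t: 3.3
tool_pos: [0.5837, -0.1436, 0.1387]
orientation: [[-0.589, 0.808, -0.004], [0.808, 0.589, 0.001], [0.003, -0.003, -1.0]]
contact_force: [-0.5, -0.7, 0.0]
gripper_width: 0.651
grip_force: 0.0
```

```bash
python3 d.py .585 -.144 .082; python3 - <<'E'
from h import *
a=snap("top","t1"); b=snap("side","s1")
A=cv2.resize(a[130:240,330:450],None,fx=3.4,fy=3.4*1.0,interpolation=cv2.INTER_CUBIC)
B=cv2.resize(b[100:210,275:395],None,fx=3.4,fy=3.4,interpolation=cv2.INTER_CUBIC)
cv2.imwrite("pics/m1.png",np.hstack([A,B])[:, :800])
E
```

```text
3.3 [ 0.5836718  -0.14362838  0.13870514] need mm [-1.3  1.  56.7] F [-0.55 -0.72  0.03] M [ 0.015 -0.052  0.014] w 0.6505468420691319 0.0 q [-0.24  0.28  0.    1.3   0.    0.7 ] zax [-0.004  0.001 -1.   ] yaw 2.2003562301772117
```

View pics/m1.png

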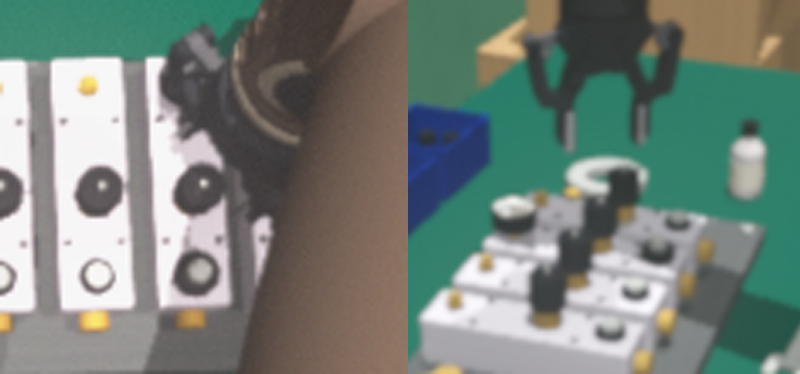

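```bash
python3 - <<'E'
from h import *
s=bot.observe();P=s["tool_pos"]
a,b=proj("top",P),proj("side",P); print(a,b,(a-[330,130])*3.4,(b-[275,100])*3.4)
y=s["orientation"][:,1]
for k in(-.03,.03): print((proj("side",P+k*y)-[275,100])*3.4,(proj("top",P+k*y)-[330,130])*3.4)
# actual finger tips in side crop (569,148),(641,140) -> px
for u in((569-408,148),(641-408,140)): print(np.array(u)/3.4+[275,100])
T=lambda u:(u[0]/3.4+275,u[1]/3.4+100)
E
```

```text
[391.90437727 181.01578909] [330.89463972 150.69033519] [210.47488271 173.45368289] [190.04177505 172.34713965]
[222.30489464 168.75653899] [237.63582151 210.03132543]
[157.45968989 175.96766855] [183.57034101 137.23523556]
[322.35294118 143.52941176]
[343.52941176 141.17647059]
```

View pics/t1.png

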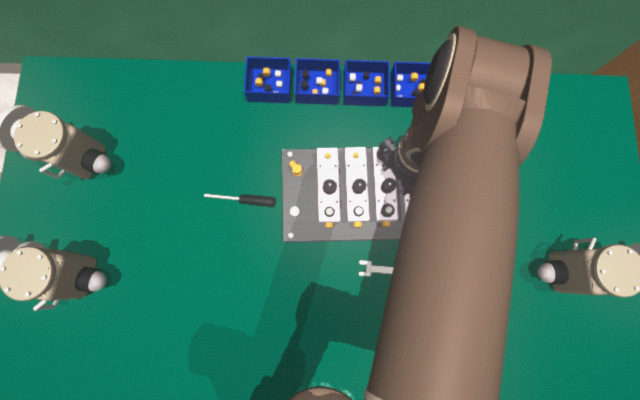

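View pics/s1.png

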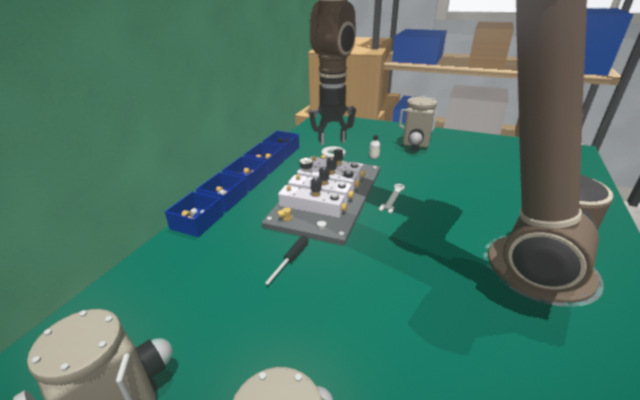

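```bash
python3 - <<'E'
from h import *
for t,s in (((185,130),(161,148)),((258,212),(233,140))):
    a,b=two(np.array(t)/3.4+[330,130],np.array(s)/3.4+[275,100]); print(a,b)
# cross-check of knob 3 stem and button, crop m1, in both views
for n,t,s,z in (("stem3",(204,184),(605-408,192),.117),("gauge",None,(515-408,213),.096),("bleed",(201,272),(659-408,243),.08)):
    if t:
        print(n,two(np.array(t)/3.4+[330,130],np.array(s)/3.4+[275,100]))
    else: print(n,plane("side",np.array(s)/3.4+[275,100],z))
s=bot.observe(); print(s["tool_pos"])
# side images: dark/bright difference between before and after for the gripper
d=np.abs(cv2.imread("pics/side0.png").astype(int)-cv2.imread("pics/s1.png")).max(2)>30
for r in range(128,160): 
    c=np.where(d[r,305:360])[0]+305; print(r,c.tolist())
E
```

```text
[ 0.60579173 -0.12138647  0.17080235] [ 0.60375596 -0.12201839  0.17036064]
[ 0.55406035 -0.16850277  0.16713345] [ 0.55360427 -0.16862858  0.16706716]
stem3 (array([ 0.58167392, -0.14323267,  0.12338416]), array([ 0.57809273, -0.14425938,  0.12275692]))
gauge [ 0.65917154 -0.12494083  0.096     ]
bleed (array([ 0.52903178, -0.14999919,  0.07796526]), array([ 0.52741688, -0.15041559,  0.07778189]))
[ 0.58480991 -0.14389986  0.14106827]
128 [312, 313, 314, 315, 316, 317, 318, 319, 320, 321, 322, 323, 324, 341, 342, 343, 344, 345, 346, 347, 348]
129 [313, 314, 315, 316, 317, 318, 319, 320, 321, 322, 323, 341, 342, 343, 344, 345, 346, 347]
130 [314, 315, 316, 317, 318, 319, 320, 321, 322, 323, 341, 342, 343, 344, 345, 346]
131 [314, 315, 316, 317, 318, 319, 320, 321, 322, 323, 341, 342, 343, 344, 345]
132 [318, 319, 320, 321, 322, 340, 341, 342, 343, 344, 345]
133 [318, 319, 320, 321, 322, 323, 340, 341, 342, 343, 344, 345]
134 [318, 319, 320, 321, 322, 323, 340, 341, 342, 343, 344, 345]
135 [318, 319, 320, 321, 322, 323, 340, 341, 342, 343, 344, 345]
136 [318, 319, 320, 321, 322, 323, 340, 341, 342, 343, 344, 345]
137 [318, 319, 320, 321, 322, 323, 340, 341, 342, 343, 344, 345]
138 [318, 319, 320, 321, 322, 323, 340, 341, 342, 343, 344, 345]
139 [318, 319, 320, 321, 322, 323, 340, 341, 342, 343, 344]
140 [319, 320, 321, 322, 323, 340, 341, 342, 343, 344]
141 [319, 320, 321, 322, 323, 341, 342, 343, 344]
142 [320, 321, 322, 323]
143 [321, 322, 323]
144 [322, 323]
145 []
146 []
147 []
148 []
149 []
150 []
151 []
152 []
153 []
154 []
155 [312, 313, 314, 315]
156 [309, 310, 311, 312, 313, 314, 315, 316, 317, 318]
157 [308, 309, 310, 311, 312, 313, 314, 315, 316, 317, 318, 319, 320, 321]
158 [308, 309, 310, 311, 312, 313, 314, 315, 316, 317, 318, 319, 320, 321, 322, 323, 324, 325, 326]
159 [310, 311, 312, 313, 314, 315, 316, 317, 318, 319, 320, 321, 322, 323, 324, 325, 326, 327]
```

Pictures show the open fingers centred over the third (gauged) knob, tips at about (322,143) and (343,141) in the side view, somewhat above it. Descending gently.

>>> {"name": "apply_moves", "arguments": {"motion": [{"hand":0.35,"tx":0,"ty":0,"tz":10,"spin":0},{"hand":0.35,"tx":0,"ty":0,"tz":10,"spin":0},{"hand":0.35,"tx":0,"ty":0,"tz":8,"spin":0},{"hand":0.35,"tx":0,"ty":0,"tz":0,"spin":0}]}}

```text
t: 3.8
tool_pos: [0.5841, -0.1437, 0.1113]
orientation: [[-0.591, 0.807, -0.003], [0.807, 0.591, 0.001], [0.002, -0.002, -1.0]]
contact_force: [-1.1, 0.5, -0.0]
gripper_width: 0.649
grip_force: 0.0
```

```bash
python3 d.py .585 -.144 .082; python3 - <<'E'
from h import *
a=snap("top","t2"); b=snap("side","s2"); P=bot.observe()["tool_pos"]
print(P,proj("side",P),proj("top",P))
A=cv2.resize(a[140:230,340:430],None,fx=4.4,fy=4.4,interpolation=cv2.INTER_CUBIC)
B=cv2.resize(b[110:200,285:375],None,fx=4.4,fy=4.4,interpolation=cv2.INTER_CUBIC)
cv2.imwrite("pics/m2.png",np.hstack([A,B])[:, :800])
E
```

```text
3.8 [ 0.5841136  -0.14367235  0.11125381] need mm [-0.8  0.6 29.3] F [-1.15  0.51 -0.05] M [-0.001  0.01   0.03 ] w 0.6485906326808827 0.0 q [-0.24  0.29 -0.05  1.24  0.    0.7 ] zax [-0.003  0.001 -1.   ] yaw 2.2025543802036838
[ 0.58480326 -0.14383973  0.11272148] [330.82304932 159.14659052] [389.29659247 183.83681081]
```

View pics/m2.png

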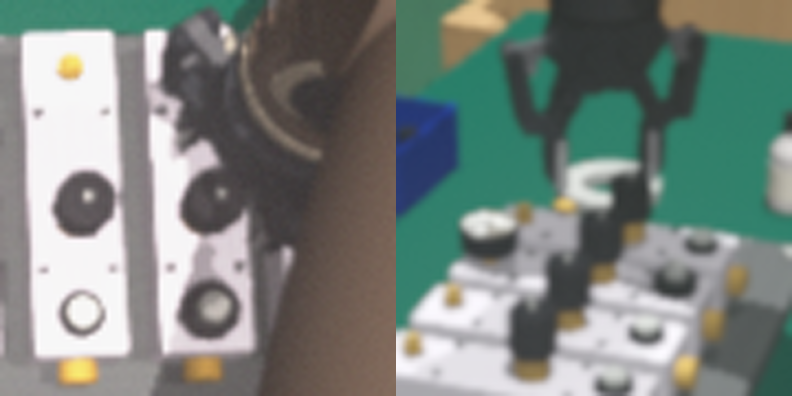

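Side crop: finger tips straddle knob 3 (top at crop (603,215)) at (558,197) and (648,185), centred. Going down to grip height.

>>> {"name": "apply_moves", "arguments": {"motion": [{"hand":0.35,"tx":0,"ty":0,"tz":8,"spin":0},{"hand":0.35,"tx":0,"ty":0,"tz":8,"spin":0},{"hand":0.35,"tx":0,"ty":0,"tz":8,"spin":0},{"hand":0.35,"tx":0,"ty":0,"tz":8,"spin":0},{"hand":0.35,"tx":0,"ty":0,"tz":0,"spin":0}]}}

```text
t: 4.4
tool_pos: [0.5841, -0.1437, 0.0793]
orientation: [[-0.591, 0.807, -0.002], [0.807, 0.591, 0.001], [0.002, -0.002, -1.0]]
contact_force: [0.7, -1.1, -0.7]
gripper_width: 0.653
grip_force: 0.0
```

```bash
python3 d.py .585 -.144 .079; python3 - <<'E'
from h import *
snap("side","s3"); b=cv2.imread("pics/s3.png")
d=np.abs(cv2.imread("pics/side0.png").astype(int)-b).max(2)>30
for r in range(140,172,2): 
    c=np.where(d[r,305:360])[0]+305; print(r,c.tolist())
E
```

```text
4.4 [ 0.58406194 -0.14365679  0.07926183] need mm [-0.8  0.6  0.3] F [ 0.66 -1.12 -0.69] M [ 0.04   0.006 -0.   ] w 0.6529355870011608 0.0 q [-0.24  0.3  -0.11  1.17  0.    0.7 ] zax [-0.002  0.001 -1.   ] yaw 2.2027793176218786
140 [311, 312, 313, 314, 315, 320, 321, 322, 323, 324, 325, 326, 327, 328, 329, 330, 331, 332, 333, 334, 335, 336, 337, 338, 339, 340, 341, 342, 343, 347, 348, 349, 350, 351, 352]
142 [311, 312, 313, 314, 315, 320, 321, 322, 323, 324, 325, 326, 327, 339, 340, 341, 342, 343, 344, 345, 346, 347, 348, 349, 350, 351, 352]
144 [312, 313, 314, 315, 316, 319, 320, 321, 322, 323, 324, 325, 326, 340, 341, 342, 343, 344, 345, 346, 347, 348, 349, 350, 351]
146 [312, 313, 314, 315, 316, 317, 318, 319, 320, 321, 322, 323, 324, 340, 341, 342, 343, 344, 345, 346, 347, 348, 349, 350, 351]
148 [313, 314, 315, 316, 317, 318, 319, 320, 321, 322, 323, 324, 340, 341, 342, 343, 344, 345, 346]
150 [315, 316, 317, 318, 319, 320, 321, 322, 323, 340, 341, 342, 343, 344, 345]
152 [318, 319, 320, 321, 322, 323, 343, 344, 345]
154 [319, 320, 321, 323, 344, 345]
156 [309, 310, 311, 312, 3
[... 393 characters left out ...]
 344, 345, 346, 347, 348, 352, 353, 354, 355, 356]
164 [312, 313, 314, 315, 316, 317, 318, 319, 320, 321, 322, 323, 324, 325, 326, 327, 338, 339, 340, 341, 342, 343, 344, 345, 346, 347, 348, 349, 350, 351, 352, 353, 354, 355, 356]
166 [312, 313, 314, 322, 323, 324, 325, 326, 336, 337, 338, 339, 340, 341, 342, 343, 344, 345, 346, 347, 348, 349, 350, 351, 352, 356, 357, 358, 359]
168 [312, 313, 314, 315, 316, 317, 318, 319, 337, 338, 339, 340, 341, 342, 343, 344, 345, 346, 347, 348, 349, 350, 351, 352, 353, 354, 355, 356, 357, 358, 359]
170 [310, 311, 312, 313, 314, 315, 316, 317, 318, 319, 335, 336, 337, 338, 339, 340, 345, 346, 347, 348, 349, 350, 351, 352, 353, 354, 355, 356, 357, 358, 359]
```

>>> {"name": "apply_moves", "arguments": {"motion": [{"hand":0.55,"tx":0,"ty":0,"tz":0,"spin":0},{"hand":0.6,"tx":0,"ty":0,"tz":0,"spin":0},{"hand":0.65,"tx":0,"ty":0,"tz":0,"spin":0},{"hand":0.8,"tx":0,"ty":0,"tz":0,"spin":0},{"hand":1,"tx":0,"ty":0,"tz":0,"spin":0}]}}

```text
t: 4.95
tool_pos: [0.5857, -0.1439, 0.0819]
orientation: [[-0.591, 0.807, 0.002], [0.807, 0.591, -0.0], [-0.001, 0.001, -1.0]]
contact_force: [-0.3, 1.2, 5.4]
gripper_width: 0.334
grip_force: 58.9
```

```bash
python3 d.py .585 -.144 .079
```

```text
4.95 [ 0.58565129 -0.14385739  0.08193259] need mm [ 0.3 -0.6  2.9] F [-0.3   1.22  5.42] M [ 0.301 -0.101  0.031] w 0.3338573637361815 58.93128454685211 q [-0.24  0.3  -0.1   1.17  0.    0.7 ] zax [ 0.002 -0.    -1.   ] yaw 2.202887564775321
```

>>> {"name": "apply_moves", "arguments": {"motion": [{"hand":1,"tx":0,"ty":0,"tz":0,"spin":4},{"hand":1,"tx":0,"ty":0,"tz":0,"spin":4},{"hand":1,"tx":0,"ty":0,"tz":0,"spin":4},{"hand":1,"tx":0,"ty":0,"tz":0,"spin":0},{"hand":1,"tx":0,"ty":0,"tz":0,"spin":0}]}}

```text
t: 5.45
tool_pos: [0.5858, -0.1438, 0.0819]
orientation: [[-0.41, 0.912, 0.002], [0.912, 0.41, 0.0], [-0.001, 0.002, -1.0]]
contact_force: [1.0, 1.2, 5.0]
gripper_width: 0.336
grip_force: 59.0
```

```bash
python3 d.py .585 -.144 .079
```

```text
5.45 [ 0.58579297 -0.14375144  0.08192518] need mm [ 0.1 -0.8  2.9] F [0.96 1.2  5.01] M [ 0.373 -0.176  0.021] w 0.3357792359742626 58.98934543132782 q [-0.24  0.3  -0.1   1.17  0.    0.91] zax [ 0.002  0.    -1.   ] yaw 1.9934776562512255
```

>>> {"name": "apply_moves", "arguments": {"motion": [{"hand":1,"tx":0,"ty":0,"tz":0,"spin":5},{"hand":1,"tx":0,"ty":0,"tz":0,"spin":5},{"hand":1,"tx":0,"ty":0,"tz":0,"spin":5},{"hand":1,"tx":0,"ty":0,"tz":0,"spin":3},{"hand":1,"tx":0,"ty":0,"tz":0,"spin":0}]}}

```text
t: 5.95
tool_pos: [0.586, -0.1437, 0.0819]
orientation: [[-0.108, 0.994, 0.002], [0.994, 0.108, 0.0], [0.0, 0.002, -1.0]]
contact_force: [1.9, 2.3, 5.4]
gripper_width: 0.334
grip_force: 59.0
```

```bash
python3 d.py .585 -.144 .079
```

```text
5.95 [ 0.58602333 -0.14368254  0.08190795] need mm [-0.2 -1.1  2.9] F [1.88 2.27 5.41] M [ 0.407 -0.337  0.009] w 0.33396924781212695 58.987483978271484 q [-0.24  0.3  -0.1   1.17  0.    1.22] zax [ 0.002  0.    -1.   ] yaw 1.6789717678389182
```

```bash
cat > m.py <<'E'
from h import *
s=bot.observe();R=s["orientation"];print(s["t"],"yaw",round(np.arctan2(R[1,0],R[0,0]),4),"Mz",s["ft_torque"].round(3),"eff6",s["effort"][5].round(3),"F",s["contact_force"].round(1))
E
python3 m.py
```

```text
5.95 yaw 1.679 Mz [ 0.407 -0.337  0.009] eff6 0.367 F [1.9 2.3 5.4]
```

>>> {"name": "apply_moves", "arguments": {"motion": [{"hand":1,"tx":0,"ty":0,"tz":0,"spin":1.5},{"hand":1,"tx":0,"ty":0,"tz":0,"spin":1.5},{"hand":1,"tx":0,"ty":0,"tz":0,"spin":0}]}}

```text
t: 6.25
tool_pos: [0.586, -0.1437, 0.0819]
orientation: [[-0.056, 0.998, 0.002], [0.998, 0.056, 0.0], [0.0, 0.002, -1.0]]
contact_force: [1.7, 3.3, 5.2]
gripper_width: 0.336
grip_force: 59.0
```

```bash
python3 m.py
```

```text
6.25 yaw 1.6273 Mz [ 0.404 -0.383  0.023] eff6 0.19 F [1.7 3.3 5.2]
```

>>> {"name": "apply_moves", "arguments": {"motion": [{"hand":1,"tx":0,"ty":0,"tz":0,"spin":1.5},{"hand":1,"tx":0,"ty":0,"tz":0,"spin":1.5},{"hand":1,"tx":0,"ty":0,"tz":0,"spin":0}]}}

```text
t: 6.55
tool_pos: [0.5861, -0.1437, 0.0819]
orientation: [[-0.004, 1.0, 0.003], [1.0, 0.004, 0.0], [0.0, 0.003, -1.0]]
contact_force: [2.7, 1.8, 4.4]
gripper_width: 0.335
grip_force: 59.0
```

```bash
python3 m.py
```

```text
6.55 yaw 1.5749 Mz [ 0.422 -0.378  0.025] eff6 0.19 F [2.7 1.8 4.4]
```

>>> {"name": "apply_moves", "arguments": {"motion": [{"hand":1,"tx":0,"ty":0,"tz":0,"spin":1.5},{"hand":1,"tx":0,"ty":0,"tz":0,"spin":1.5},{"hand":1,"tx":0,"ty":0,"tz":0,"spin":0}]}}

```text
t: 6.85
tool_pos: [0.5862, -0.1437, 0.082]
orientation: [[0.048, 0.999, 0.003], [0.999, -0.048, 0.0], [0.0, 0.003, -1.0]]
contact_force: [1.4, 2.7, 5.3]
gripper_width: 0.34
grip_force: 59.0
```

```bash
python3 m.py
```

```text
6.85 yaw 1.5226 Mz [ 0.478 -0.459  0.057] eff6 0.19 F [1.4 2.7 5.3]
```

>>> {"name": "apply_moves", "arguments": {"motion": [{"hand":1,"tx":0,"ty":0,"tz":0,"spin":1.5},{"hand":1,"tx":0,"ty":0,"tz":0,"spin":1.5},{"hand":1,"tx":0,"ty":0,"tz":0,"spin":0}]}}

```text
t: 7.15
tool_pos: [0.5862, -0.1437, 0.0819]
orientation: [[0.1, 0.995, 0.003], [0.995, -0.1, 0.0], [0.001, 0.003, -1.0]]
contact_force: [3.4, 2.5, 4.6]
gripper_width: 0.339
grip_force: 59.0
```

```bash
python3 m.py
```

```text
7.15 yaw 1.4703 Mz [ 0.45  -0.445  0.033] eff6 0.19 F [3.4 2.5 4.6]
```

>>> {"name": "apply_moves", "arguments": {"motion": [{"hand":1,"tx":0,"ty":0,"tz":0,"spin":1.5},{"hand":1,"tx":0,"ty":0,"tz":0,"spin":1.5},{"hand":1,"tx":0,"ty":0,"tz":0,"spin":0}]}}

```text
t: 7.45
tool_pos: [0.5862, -0.1437, 0.0819]
orientation: [[0.153, 0.988, 0.003], [0.988, -0.153, 0.0], [0.001, 0.003, -1.0]]
contact_force: [2.1, 2.7, 5.5]
gripper_width: 0.337
grip_force: 59.0
```

```bash
python3 m.py
```

```text
7.45 yaw 1.4175 Mz [ 0.424 -0.555  0.055] eff6 0.19 F [2.1 2.7 5.5]
```

>>> {"name": "apply_moves", "arguments": {"motion": [{"hand":1,"tx":0,"ty":0,"tz":0,"spin":1.5},{"hand":1,"tx":0,"ty":0,"tz":0,"spin":1.5},{"hand":1,"tx":0,"ty":0,"tz":0,"spin":0}]}}

```text
t: 7.75
tool_pos: [0.5863, -0.1437, 0.0819]
orientation: [[0.204, 0.979, 0.003], [0.979, -0.204, 0.0], [0.001, 0.003, -1.0]]
contact_force: [2.4, 2.1, 5.7]
gripper_width: 0.333
grip_force: 59.0
```

```bash
python3 m.py
```

```text
7.75 yaw 1.3653 Mz [ 0.447 -0.558  0.041] eff6 0.19 F [2.4 2.1 5.7]
```

>>> {"name": "apply_moves", "arguments": {"motion": [{"hand":1,"tx":0,"ty":0,"tz":0,"spin":1.5},{"hand":1,"tx":0,"ty":0,"tz":0,"spin":1.5},{"hand":1,"tx":0,"ty":0,"tz":0,"spin":0}]}}

```text
t: 8.05
tool_pos: [0.5863, -0.1437, 0.0819]
orientation: [[0.255, 0.967, 0.003], [0.967, -0.255, 0.0], [0.001, 0.003, -1.0]]
contact_force: [2.4, 1.0, 5.0]
gripper_width: 0.336
grip_force: 59.0
```

```bash
python3 m.py
```

```text
8.05 yaw 1.3132 Mz [ 0.387 -0.58   0.116] eff6 0.299 F [2.4 1.  5. ]
```

Seat met (Mz and joint effort both rose). Smaller steps now.

>>> {"name": "apply_moves", "arguments": {"motion": [{"hand":1,"tx":0,"ty":0,"tz":0,"spin":0.8},{"hand":1,"tx":0,"ty":0,"tz":0,"spin":0.7},{"hand":1,"tx":0,"ty":0,"tz":0,"spin":0},{"hand":1,"tx":0,"ty":0,"tz":0,"spin":0}]}}

```text
t: 8.45
tool_pos: [0.5863, -0.1437, 0.0819]
orientation: [[0.279, 0.96, 0.003], [0.96, -0.279, 0.0], [0.001, 0.003, -1.0]]
contact_force: [2.8, 2.2, 5.0]
gripper_width: 0.338
grip_force: 59.0
```

```bash
python3 m.py
```

```text
8.45 yaw 1.2878 Mz [ 0.386 -0.598  0.213] eff6 0.259 F [2.8 2.2 5. ]
```

>>> {"name": "apply_moves", "arguments": {"motion": [{"hand":1,"tx":0,"ty":0,"tz":0,"spin":0.6},{"hand":1,"tx":0,"ty":0,"tz":0,"spin":0.6},{"hand":1,"tx":0,"ty":0,"tz":0,"spin":0},{"hand":1,"tx":0,"ty":0,"tz":0,"spin":0}]}}

```text
t: 8.85
tool_pos: [0.5864, -0.1437, 0.0819]
orientation: [[0.299, 0.954, 0.003], [0.954, -0.299, 0.0], [0.001, 0.003, -1.0]]
contact_force: [2.5, 1.5, 5.4]
gripper_width: 0.341
grip_force: 59.0
```

```bash
python3 m.py
```

```text
8.85 yaw 1.2671 Mz [ 0.421 -0.639  0.355] eff6 0.351 F [2.5 1.5 5.4]
```

Torque 0.355 N·m: tight. Hold briefly, release, lift.

>>> {"name": "apply_moves", "arguments": {"motion": [{"hand":1,"tx":0,"ty":0,"tz":0,"spin":0},{"hand":0.48,"tx":0,"ty":0,"tz":0,"spin":0},{"hand":0.48,"tx":0,"ty":0,"tz":0,"spin":0},{"hand":0.48,"tx":0,"ty":0,"tz":0,"spin":0}]}}

```text
t: 9.25
tool_pos: [0.5843, -0.144, 0.0803]
orientation: [[0.301, 0.954, -0.002], [0.954, -0.301, -0.0], [-0.001, -0.002, -1.0]]
contact_force: [-0.0, 0.2, -0.0]
gripper_width: 0.521
grip_force: 0.0
```

```bash
python3 d.py .531 -.1465 .15
```

```text
9.25 [ 0.58430396 -0.14404514  0.08034614] need mm [-18.4 -50.2 -69.6] F [-0.01  0.23 -0.02] M [ 0.018  0.034 -0.031] w 0.5214011964997404 0.0 q [-0.24  0.3  -0.1   1.17 -0.    1.63] zax [-0.002 -0.    -1.   ] yaw 1.265293726035382
```

>>> {"name": "apply_moves", "arguments": {"motion": [{"hand":0.48,"tx":0,"ty":0,"tz":-8,"spin":0},{"hand":0.48,"tx":0,"ty":0,"tz":-20,"spin":0},{"hand":0.48,"tx":0,"ty":0,"tz":-30,"spin":0},{"hand":0.48,"tx":0,"ty":0,"tz":-30,"spin":0},{"hand":0.48,"tx":0,"ty":0,"tz":-10,"spin":0}]}}

```text
t: 9.75
tool_pos: [0.5862, -0.1443, 0.1829]
orientation: [[0.301, 0.954, 0.005], [0.954, -0.301, -0.001], [0.0, 0.005, -1.0]]
contact_force: [1.3, -0.1, -0.0]
gripper_width: 0.518
grip_force: 0.0
```

>>> {"name": "apply_moves", "arguments": {"motion": [{"hand":1,"tx":0,"ty":0,"tz":0,"spin":8},{"hand":1,"tx":0,"ty":0,"tz":0,"spin":8},{"hand":1,"tx":0,"ty":0,"tz":0,"spin":8},{"hand":1,"tx":0,"ty":0,"tz":0,"spin":8},{"hand":1,"tx":0,"ty":0,"tz":0,"spin":8}]}}

```text
t: 10.25
tool_pos: [0.5847, -0.1439, 0.1784]
orientation: [[0.846, 0.532, -0.001], [0.532, -0.846, 0.0], [-0.001, -0.001, -1.0]]
contact_force: [-0.9, -0.1, 0.3]
gripper_width: -0.002
grip_force: 0.0
```

>>> {"name": "apply_moves", "arguments": {"motion": [{"hand":1,"tx":0,"ty":0,"tz":0,"spin":8},{"hand":1,"tx":0,"ty":0,"tz":0,"spin":8},{"hand":1,"tx":0,"ty":0,"tz":0,"spin":8},{"hand":1,"tx":0,"ty":0,"tz":0,"spin":0}]}}

```text
t: 10.65
tool_pos: [0.5847, -0.1439, 0.1785]
orientation: [[0.989, 0.148, -0.001], [0.148, -0.989, 0.0], [-0.001, -0.0, -1.0]]
contact_force: [-0.8, 0.8, 0.3]
gripper_width: -0.0
grip_force: 0.0
```

```bash
python3 d.py .531 -.1465 .15
```

```text
10.65 [ 0.58471917 -0.14393625  0.17845839] need mm [-53.5  -5.4  28.5] F [-0.8   0.84  0.27] M [-0.046 -0.041  0.004] w -0.00024078246757545623 0.0 q [-0.24  0.28  0.08  1.38 -0.    2.75] zax [-0.001  0.    -1.   ] yaw 0.14804675260727784
```

>>> {"name": "apply_moves", "arguments": {"motion": [{"hand":1,"tx":-27,"ty":-3,"tz":0,"spin":0},{"hand":1,"tx":-26.5,"ty":-2.4,"tz":0,"spin":0},{"hand":1,"tx":0,"ty":0,"tz":25,"spin":0},{"hand":1,"tx":0,"ty":0,"tz":25,"spin":0},{"hand":1,"tx":0,"ty":0,"tz":15,"spin":0}]}}

```text
t: 11.15
tool_pos: [0.5302, -0.1463, 0.1122]
orientation: [[0.988, 0.152, -0.002], [0.152, -0.988, 0.0], [-0.002, -0.001, -1.0]]
contact_force: [-0.1, -0.4, 0.6]
gripper_width: -0.003
grip_force: 0.0
```

>>> {"name": "apply_moves", "arguments": {"motion": [{"hand":1,"tx":0,"ty":0,"tz":0,"spin":0},{"hand":1,"tx":0,"ty":0,"tz":0,"spin":0},{"hand":1,"tx":0,"ty":0,"tz":0,"spin":0}]}}

```text
t: 11.45
tool_pos: [0.5319, -0.1467, 0.1151]
orientation: [[0.989, 0.149, 0.001], [0.149, -0.989, -0.0], [0.001, 0.001, -1.0]]
contact_force: [0.7, 0.3, -0.2]
gripper_width: 0.003
grip_force: 0.0
```

```bash
python3 d.py .531 -.1465 .08; python3 - <<'E'
from h import *
a=snap("top","t4"); b=snap("side","s4"); P=bot.observe()["tool_pos"]
print(P,(proj("side",P)-[285,110])*4.4+[396,0],(proj("top",P)-[340,140])*4.4)
A=cv2.resize(a[140:230,340:430],None,fx=4.4,fy=4.4,interpolation=cv2.INTER_CUBIC)
B=cv2.resize(b[110:200,285:375],None,fx=4.4,fy=4.4,interpolation=cv2.INTER_CUBIC)
cv2.imwrite("pics/m4.png",np.hstack([A,B])[:, :800])
E
```

```text
11.45 [ 0.53192765 -0.14666755  0.1150816 ] need mm [-0.9 -0.3 35.1] F [ 0.72  0.32 -0.19] M [ 0.042  0.01  -0.021] w 0.0030174673996117727 0.0 q [-0.27  0.19 -0.17  1.21 -0.    2.72] zax [ 0.001 -0.    -1.   ] yaw 0.14962917099489662
[ 0.53202639 -0.1466738   0.1151064 ] [670.5274468  223.63523187] [224.29655606 290.80628358]
```

View pics/m4.png

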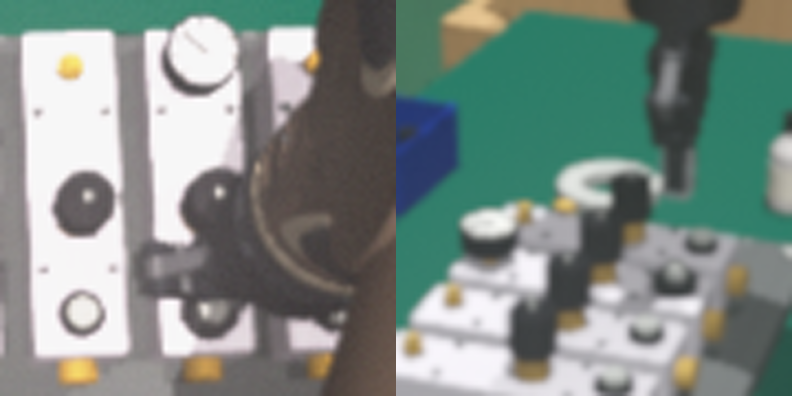

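Side crop: shut fingertips at (677,193), directly above the bleed button (676,268); top crop shows the button at (210,312) partly under the hand. Descending by feel.

>>> {"name": "apply_moves", "arguments": {"motion": [{"hand":1,"tx":-0.5,"ty":0,"tz":9,"spin":0},{"hand":1,"tx":0,"ty":0,"tz":9,"spin":0},{"hand":1,"tx":0,"ty":0,"tz":9,"spin":0},{"hand":1,"tx":0,"ty":0,"tz":0,"spin":0},{"hand":1,"tx":0,"ty":0,"tz":0,"spin":0}]}}

```text
t: 12.05
tool_pos: [0.5304, -0.1465, 0.0864]
orientation: [[0.989, 0.148, -0.001], [0.148, -0.989, 0.0], [-0.001, -0.0, -1.0]]
contact_force: [0.9, -0.4, -0.0]
gripper_width: 0.003
grip_force: 0.0
```

```bash
python3 d.py .531 -.1465 .08; python3 - <<'E'
from h import *
b=snap("side","s5")
d=np.abs(cv2.imread("pics/side0.png").astype(int)-b).max(2)>25
P=bot.observe()["tool_pos"]; print(P,proj("side",P))
for r in range(140,176,2): 
    c=np.where(d[r,335:365])[0]+335; print(r,c.tolist())
E
```

```text
12.05 [ 0.53042098 -0.14645255  0.08643868] need mm [0.6 0.1 6.4] F [ 0.88 -0.41 -0.02] M [ 0.019 -0.067  0.013] w 0.003023495152224334 0.0 q [-0.27  0.2  -0.22  1.16  0.    2.72] zax [-0.001  0.    -1.   ] yaw 0.14853075917629438
[ 0.53075846 -0.14653769  0.08689692] [347.48284856 169.19966287]
140 [342, 343, 344, 345, 346, 347, 348, 349, 350, 351, 352, 353, 354, 355]
142 [342, 343, 344, 345, 346, 347, 348, 349, 350, 351, 352, 353, 354, 355]
144 [342, 343, 344, 345, 346, 347, 348, 349, 350, 351, 352, 353, 354, 355]
146 [342, 343, 344, 345, 346, 347, 348, 349, 350, 351, 352, 353, 354]
148 [342, 343, 344, 345, 346, 347, 348, 349, 350, 351, 352, 353, 354]
150 [342, 343, 344, 345, 346, 347, 348, 349, 350, 351, 352, 353]
152 [342, 343, 344, 345, 346, 347, 348, 349, 350, 351, 352]
154 [346, 347, 348, 349, 350, 351, 352]
156 [346, 347, 348, 349, 350, 351, 352]
158 [346, 347, 348, 349, 350, 351, 352]
160 [342, 343, 344, 345, 346, 347, 348, 349, 350, 351, 352]
162 [341, 342, 343, 344, 345, 346, 347, 348, 349, 350, 351, 352, 353, 354, 355, 356, 357, 358]
164 [337, 338, 339, 340, 341, 342, 343, 344, 345, 346, 347, 348, 349, 350, 351, 352, 353, 354, 355, 356, 357, 358, 359, 360, 361]
166 [336, 337, 338, 339, 340, 341, 342, 343, 344, 345, 346, 347, 348, 349, 350, 351, 352, 356, 357, 358, 359, 360, 361, 362]
168 [335, 336, 337, 338, 339, 340, 341, 342, 343, 344, 345, 346, 347, 348, 349, 350, 351, 352, 353, 354, 355, 356, 357, 358, 359, 360, 361]
170 [335, 336, 337, 338, 339, 340, 341, 343, 344, 345, 346, 347, 348, 349, 350, 351, 352, 353, 354, 355, 356, 357, 358, 359, 360, 361, 362, 363, 364]
172 [335, 336, 337, 338, 339, 340, 341, 342, 343, 344, 353, 354, 355, 356, 357, 358, 359, 360, 361, 362, 363, 364]
174 [335, 336, 337, 338, 339, 340, 341, 342, 343, 344, 352, 353, 354, 355, 356, 357, 360, 361, 362, 363]
```

>>> {"name": "apply_moves", "arguments": {"motion": [{"hand":1,"tx":0,"ty":0,"tz":2,"spin":0},{"hand":1,"tx":0,"ty":0,"tz":2,"spin":0},{"hand":1,"tx":0,"ty":0,"tz":2,"spin":0},{"hand":1,"tx":0,"ty":0,"tz":0,"spin":0}]}}

```text
t: 12.5
tool_pos: [0.5306, -0.1465, 0.0807]
orientation: [[0.989, 0.148, -0.0], [0.148, -0.989, 0.0], [-0.0, -0.0, -1.0]]
contact_force: [0.9, 0.4, -0.2]
gripper_width: 0.002
grip_force: 0.0
```

```bash
python3 d.py .531 -.1465 .075
```

```text
12.5 [ 0.53063419 -0.14650871  0.08069404] need mm [0.4 0.  5.7] F [ 0.92  0.4  -0.19] M [ 0.04   0.013 -0.023] w 0.0018424935369170793 0.0 q [-0.27  0.2  -0.23  1.14  0.    2.72] zax [-0.  0. -1.] yaw 0.14849854012905894
```

>>> {"name": "apply_moves", "arguments": {"motion": [{"hand":1,"tx":0,"ty":0,"tz":2,"spin":0},{"hand":1,"tx":0,"ty":0,"tz":2,"spin":0},{"hand":1,"tx":0,"ty":0,"tz":0,"spin":0}]}}

```text
t: 12.8
tool_pos: [0.5306, -0.1465, 0.0766]
orientation: [[0.989, 0.148, -0.001], [0.148, -0.989, 0.0], [-0.001, -0.0, -1.0]]
contact_force: [-0.7, -0.7, -0.6]
gripper_width: -0.001
grip_force: 0.0
```

```bash
python3 d.py .531 -.1465 .075
```

```text
12.8 [ 0.5305871  -0.14650436  0.07661637] need mm [0.4 0.1 1.6] F [-0.75 -0.68 -0.57] M [ 0.013  0.004 -0.063] w -0.0014768286192979692 0.0 q [-0.27  0.2  -0.23  1.13  0.    2.72] zax [-0.001  0.    -1.   ] yaw 0.14851721769147747
```

>>> {"name": "apply_moves", "arguments": {"motion": [{"hand":1,"tx":0,"ty":0,"tz":1.5,"spin":0},{"hand":1,"tx":0,"ty":0,"tz":1.5,"spin":0},{"hand":1,"tx":0,"ty":0,"tz":0,"spin":0}]}}

```text
t: 13.1
tool_pos: [0.5307, -0.1465, 0.0737]
orientation: [[0.989, 0.148, -0.0], [0.148, -0.989, 0.0], [-0.0, -0.0, -1.0]]
contact_force: [-0.4, 0.7, 0.1]
gripper_width: -0.001
grip_force: 0.0
```

```bash
python3 d.py .531 -.1465 .07
```

```text
13.1 [ 0.53066991 -0.14651692  0.07373491] need mm [0.3 0.  3.7] F [-0.43  0.65  0.05] M [ 0.016  0.053 -0.014] w -0.000709595302149029 0.0 q [-0.27  0.21 -0.24  1.13 -0.    2.72] zax [-0.  0. -1.] yaw 0.1485076333153609
```

>>> {"name": "apply_moves", "arguments": {"motion": [{"hand":1,"tx":0,"ty":0,"tz":1,"spin":0},{"hand":1,"tx":0,"ty":0,"tz":1,"spin":0},{"hand":1,"tx":0,"ty":0,"tz":1,"spin":0},{"hand":1,"tx":0,"ty":0,"tz":0,"spin":0}]}}

```text
t: 13.5
tool_pos: [0.5307, -0.1465, 0.0708]
orientation: [[0.989, 0.148, -0.0], [0.148, -0.989, 0.0], [-0.0, -0.0, -1.0]]
contact_force: [0.8, -0.3, 0.4]
gripper_width: -0.001
grip_force: 0.0
```

```bash
python3 d.py .531 -.1465 .07
```

```text
13.5 [ 0.5306872  -0.14653033  0.07083719] need mm [0.3 0.  0.8] F [ 0.84 -0.34  0.44] M [-0.031 -0.007  0.02 ] w -0.0014973573695622113 0.0 q [-0.27  0.21 -0.24  1.12  0.    2.72] zax [-0.  0. -1.] yaw 0.14851549348359586
```

```bash
python3 - <<'E'
from h import *
a=snap("top","t6"); b=snap("side","s6"); P=bot.observe()["tool_pos"]
A=cv2.resize(a[165:225,365:415],None,fx=8,fy=8,interpolation=cv2.INTER_CUBIC)
B=cv2.resize(b[135:195,320:370],None,fx=8,fy=8,interpolation=cv2.INTER_CUBIC)
print((proj("side",P)-[320,135])*8+[400,0],(proj("top",P)-[365,165])*8)
cv2.imwrite("pics/m6.png",np.hstack([A,B]))
E
```

```text
[618.48401888 310.14851061] [176.7338018  357.52549345]
```

View pics/m6.png

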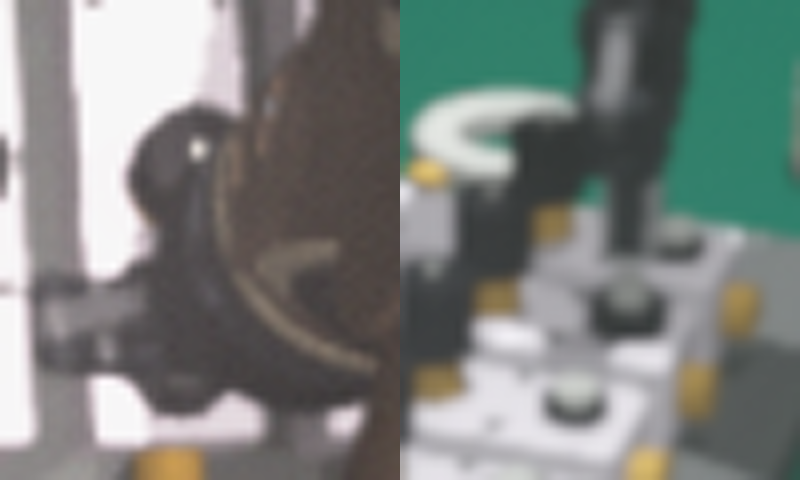

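Last picture: side half shows the fingertips at (630,255) still about 12 mm above the button top (628,287) and in line with it. Continuing down by feel.

>>> {"name": "apply_moves", "arguments": {"motion": [{"hand":1,"tx":0,"ty":0,"tz":1.5,"spin":0},{"hand":1,"tx":0,"ty":0,"tz":1.5,"spin":0},{"hand":1,"tx":0,"ty":0,"tz":1.5,"spin":0},{"hand":1,"tx":0,"ty":0,"tz":0,"spin":0}]}}

```text
t: 14.0
tool_pos: [0.5306, -0.1465, 0.0662]
orientation: [[0.989, 0.148, -0.0], [0.148, -0.989, 0.0], [-0.0, -0.0, -1.0]]
contact_force: [0.4, 0.4, 0.4]
gripper_width: 0.0
grip_force: 0.0
```

```bash
python3 d.py .531 -.1465 .06
```

```text
14.0 [ 0.53062817 -0.14649686  0.06618186] need mm [0.4 0.1 6.2] F [0.44 0.41 0.41] M [ 0.051  0.035 -0.044] w 0.0004183444276790423 0.0 q [-0.27  0.21 -0.25  1.11 -0.    2.72] zax [-0.  0. -1.] yaw 0.148514483777022
```

>>> {"name": "apply_moves", "arguments": {"motion": [{"hand":1,"tx":0,"ty":0,"tz":1.5,"spin":0},{"hand":1,"tx":0,"ty":0,"tz":1.5,"spin":0},{"hand":1,"tx":0,"ty":0,"tz":1,"spin":0},{"hand":1,"tx":0,"ty":0,"tz":0,"spin":0}]}}

```text
t: 14.4
tool_pos: [0.5308, -0.1465, 0.0625]
orientation: [[0.989, 0.148, -0.0], [0.148, -0.989, 0.0], [-0.0, -0.0, -1.0]]
contact_force: [-0.1, 0.8, 1.5]
gripper_width: -0.001
grip_force: 0.7
```

```bash
python3 d.py .531 -.1465 .06
```

```text
14.4 [ 0.53075271 -0.14654146  0.06245877] need mm [ 0.3 -0.   2.5] F [-0.05  0.83  1.47] M [ 0.028  0.064 -0.026] w -0.001299573646865386 0.7322040572762489 q [-0.27  0.21 -0.26  1.1   0.    2.72] zax [-0.  0. -1.] yaw 0.14847730863632863
```

Contact beginning (1.5 N). Press in small steps.

>>> {"name": "apply_moves", "arguments": {"motion": [{"hand":1,"tx":0,"ty":0,"tz":1,"spin":0},{"hand":1,"tx":0,"ty":0,"tz":1,"spin":0},{"hand":1,"tx":0,"ty":0,"tz":0,"spin":0}]}}

```text
t: 14.7
tool_pos: [0.5308, -0.1466, 0.0606]
orientation: [[0.989, 0.148, 0.0], [0.148, -0.989, -0.0], [0.0, 0.0, -1.0]]
contact_force: [-1.2, 0.8, 2.9]
gripper_width: -0.0
grip_force: 1.3
```

```bash
python3 d.py .531 -.1465 .06
```

```text
14.7 [ 0.53078135 -0.14658341  0.06055489] need mm [ 0.2 -0.1  0.6] F [-1.23  0.79  2.86] M [ 0.067  0.157 -0.005] w -4.546623461522541e-05 1.2953446805477142 q [-0.27  0.21 -0.26  1.1  -0.    2.72] zax [ 0. -0. -1.] yaw 0.14845002149983055
```

>>> {"name": "apply_moves", "arguments": {"motion": [{"hand":1,"tx":0,"ty":0,"tz":1,"spin":0},{"hand":1,"tx":0,"ty":0,"tz":1,"spin":0},{"hand":1,"tx":0,"ty":0,"tz":0,"spin":0}]}}

```text
t: 15.0
tool_pos: [0.5308, -0.1466, 0.0585]
orientation: [[0.989, 0.148, 0.0], [0.148, -0.989, -0.0], [0.0, 0.0, -1.0]]
contact_force: [-1.9, -0.4, 4.5]
gripper_width: 0.0
grip_force: 1.9
```

```bash
python3 d.py .531 -.1465 .06
```

```text
15.0 [ 0.53081395 -0.14655976  0.05851393] need mm [ 0.2 -0.  -1.5] F [-1.9  -0.41  4.51] M [ 0.058  0.278 -0.004] w 0.0004877362038205289 1.8825180642306805 q [-0.27  0.21 -0.26  1.09 -0.    2.72] zax [ 0. -0. -1.] yaw 0.14852033151749713
```

>>> {"name": "apply_moves", "arguments": {"motion": [{"hand":1,"tx":0,"ty":0,"tz":0.7,"spin":0},{"hand":1,"tx":0,"ty":0,"tz":0.7,"spin":0},{"hand":1,"tx":0,"ty":0,"tz":0,"spin":0}]}}

```text
t: 15.3
tool_pos: [0.5308, -0.1466, 0.0571]
orientation: [[0.989, 0.148, 0.0], [0.148, -0.989, -0.0], [0.0, 0.0, -1.0]]
contact_force: [-1.0, 0.6, 4.8]
gripper_width: -0.0
grip_force: 2.3
```

```bash
python3 d.py .531 -.1465 .06
```

```text
15.3 [ 0.53083203 -0.14659452  0.05713983] need mm [ 0.2 -0.1 -2.9] F [-1.02  0.62  4.8 ] M [0.094 0.345 0.023] w -0.00012546726234361215 2.2852452099323273 q [-0.27  0.22 -0.26  1.09 -0.    2.72] zax [ 0. -0. -1.] yaw 0.14846687426069183
```

>>> {"name": "apply_moves", "arguments": {"motion": [{"hand":1,"tx":0,"ty":0,"tz":0.7,"spin":0},{"hand":1,"tx":0,"ty":0,"tz":0.7,"spin":0},{"hand":1,"tx":0,"ty":0,"tz":0,"spin":0}]}}

```text
t: 15.6
tool_pos: [0.5309, -0.1466, 0.0566]
orientation: [[0.989, 0.148, 0.001], [0.148, -0.989, -0.0], [0.001, 0.0, -1.0]]
contact_force: [-3.4, 1.9, 10.4]
gripper_width: -0.001
grip_force: 5.3
```

```bash
python3 d.py .531 -.1465 .06
```

```text
15.6 [ 0.53089072 -0.14658488  0.05664177] need mm [ 0.1 -0.1 -3.4] F [-3.38  1.87 10.4 ] M [ 0.201  0.843 -0.048] w -0.0005603120149944327 5.2932532131671906 q [-0.27  0.22 -0.27  1.09  0.    2.72] zax [ 0.001 -0.    -1.   ] yaw 0.14854353421845493
```

Button at its stop (10 N, ~6 mm travel). A touch more, hold, then let it out and clear.

>>> {"name": "apply_moves", "arguments": {"motion": [{"hand":1,"tx":0,"ty":0,"tz":0.5,"spin":0},{"hand":1,"tx":0,"ty":0,"tz":0,"spin":0},{"hand":1,"tx":0,"ty":0,"tz":0,"spin":0}]}}

```text
t: 15.9
tool_pos: [0.5309, -0.1466, 0.0566]
orientation: [[0.989, 0.148, 0.001], [0.148, -0.989, -0.0], [0.001, 0.0, -1.0]]
contact_force: [-5.7, 1.5, 13.2]
gripper_width: 0.005
grip_force: 6.7
```

```bash
python3 d.py .531 -.1465 .06
```

```text
15.9 [ 0.53092628 -0.14659705  0.05659489] need mm [ 0.1 -0.1 -3.4] F [-5.66  1.46 13.18] M [ 0.215  1.058 -0.022] w 0.005005407139422644 6.726989820599556 q [-0.27  0.21 -0.27  1.09  0.    2.72] zax [ 0.001 -0.    -1.   ] yaw 0.14847617267413465
```

>>> {"name": "apply_moves", "arguments": {"motion": [{"hand":1,"tx":0,"ty":0,"tz":-4,"spin":0},{"hand":1,"tx":0,"ty":0,"tz":-6,"spin":0},{"hand":1,"tx":0,"ty":0,"tz":-30,"spin":0},{"hand":1,"tx":0,"ty":0,"tz":-40,"spin":0},{"hand":1,"tx":0,"ty":0,"tz":-40,"spin":0}]}}

```text
t: 16.4
tool_pos: [0.5303, -0.1464, 0.1757]
orientation: [[0.989, 0.148, -0.002], [0.148, -0.989, 0.001], [-0.002, -0.001, -1.0]]
contact_force: [1.0, -0.0, 0.0]
gripper_width: 0.001
grip_force: 0.0
```

>>> {"name": "apply_moves", "arguments": {"motion": [{"hand":1,"tx":0,"ty":0,"tz":0,"spin":0},{"hand":1,"tx":0,"ty":0,"tz":0,"spin":0},{"hand":1,"tx":0,"ty":0,"tz":0,"spin":0},{"hand":1,"tx":0,"ty":0,"tz":0,"spin":0},{"hand":1,"tx":0,"ty":0,"tz":0,"spin":0}]}}

```text
t: 16.9
tool_pos: [0.5302, -0.1464, 0.1739]
orientation: [[0.989, 0.148, -0.002], [0.148, -0.989, 0.001], [-0.002, -0.001, -1.0]]
contact_force: [-0.7, 0.3, 0.6]
gripper_width: -0.003
grip_force: 0.0
```

```bash
python3 d.py .531 -.1465 .06; python3 - <<'E'
from h import *
b=snap("side","s7"); a=cv2.imread("pics/side0.png")
# scene unchanged? difference around bank, loose parts (side view)
for n,(x0,y0,x1,y1) in dict(bank=(265,165,385,225),wrench=(380,180,405,212),driver=(265,235,310,285),button=(340,160,358,178)).items():
    d=np.abs(a[y0:y1,x0:x1].astype(int)-b[y0:y1,x0:x1]); print(n,d.mean().round(1),d.max())
E
```

```text
16.9 [ 0.53015685 -0.14638244  0.17386098] need mm [  1.1   0.4 113.9] F [-0.73  0.3   0.64] M [ 0.01  -0.007 -0.022] w -0.002613155069687987 0.0 q [-0.27  0.18 -0.05  1.34  0.    2.72] zax [-0.002  0.001 -1.   ] yaw 0.1484577041017937
bank 9.8 103
wrench 26.5 76
driver 1.0 5
button 46.1 103
```

```bash
python3 -c "from workcell import ticket; print(ticket.sign_off())"
```

```text
the job is handed in; nothing more can be done
None
```

I closed the gauged valve to about 0.355 N·m at the wrist, then pressed its bleed button to its stop (13 N) and let it back out. I then lifted the arm clear and handed the job in at about 17 s. By force readings the arm touched nothing else. I didn't confirm the button's return or the loose parts by camera: the final picture check was inconclusive, apparently because of shadows.

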